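# Point the tube reader's swing arm at the green-capped tube and start it

## Task

Push the tube reader's blue swing arm round with a fingertip until its reading head squarely faces the tube with the green cap, and only then push the orange start paddle from right to left, all the way over to its stop. Only push: do not pinch the arm or the paddle, leave all the tubes standing in their sockets and do not disturb the two vials beside the reader.

Things in the scene. Friction and masses are not known exactly. Their poses are not given: they have to be found in the camera images.
- reader: the tube reader, fixed on the worktop: base plate (x -106 to 130 mm, y -133 to 133 mm, 16 mm high), aluminium column 40 mm across, top 118 mm up. Origin: on the column's axis at the worktop; x points to the back, y left, z up. Four black sockets, 28 mm across, 44 mm high, each with a tube, stand 115 mm from the axis at angles -1.2, -0.45, 0.45 and 1.2 rad from x (positive to the left).
- swing_arm (a joint): angle (rad) of the reader's blue swing arm about the column's vertical axis: 0 when it points along the reader's x, positive to the left (counter-clockwise from above), stops at -1.6 and 1.6. It starts between the two middle sockets and stays where it is left; turning it takes about 0.15 N m, so 2.5 N at 60 mm from the axis.
- swing_mid (a point): a point in the blue arm, 60 mm from the column's axis, 102 mm above the worktop. The arm is a straight level bar, 14 mm wide and 20 mm high (92 to 112 mm above the worktop) with a thin white rib on top (to 115 mm), free on both sides from 20 to 80 mm from the axis. x axis along the arm, outward; y to its left; z up.
- reader_head (a point): front face of the black reading head under the arm's end, 95 mm from the column's axis, 58 mm above the worktop; the head is 14 mm deep (80 to 94 mm from the axis), 17 mm wide and hangs from 98 down to 42 mm above the worktop. x axis: the way it looks (outward along the arm); y to its left; z up.
- start_paddle (a joint): angle (rad) of the orange start paddle: 0 leaning to the reader's right (off, as it starts, up to 0.08), 0.5 upright, 1.0 leaning to the left against its stop (started). It stays where it is left; pushing it takes 1 to 2 N near its top.
- paddle_tip (a point): middle of the paddle's top edge. The paddle is an orange plate 30 mm wide (along the reader's x), 12 mm thick, 62 mm high, on a level pivot along the reader's x at x = -72 mm, y = 0, 34 mm above the worktop. This point is 70 mm from the pivot: 95 mm above the worktop, 34 mm right of the pivot when off, 34 mm left when started. Black cheeks beside the pivot reach 40 mm above the worktop.
- tube_red: another tube: clear screw-cap tube with a red cap, 18 mm across, 104 mm long, loose and upright in one of the sockets (which one varies); origin at the centre of its underside, 14 mm above the worktop; its top is 118 mm above the worktop
- tube_green: the tube to be read: clear screw-cap tube with a green cap, 18 mm across, 104 mm long, loose and upright in one of the sockets (which one varies); origin at the centre of its underside, 14 mm above the worktop; its top is 118 mm above the worktop
- tube_blue: another tube: clear screw-cap tube with a blue cap, 18 mm across, 104 mm long, loose and upright in one of the sockets (which one varies); origin at the centre of its underside, 14 mm above the worktop; its top is 118 mm above the worktop
- tube_white: another tube: clear screw-cap tube with a white cap, 18 mm across, 104 mm long, loose and upright in one of the sockets (which one varies); origin at the centre of its underside, 14 mm above the worktop; its top is 118 mm above the worktop
- vial1: glass vial with white cap, 29 mm across, 98 mm high, loose bystander left of the reader (nearer the reader); origin at the centre of its underside
- vial2: glass vial with white cap, 29 mm across, 98 mm high, loose bystander left of the reader (farther to the left); origin at the centre of its underside

How it is judged:
On the way, in this order (a step that is already met when the one before it is completed fails the run):
1. the head faces the green-capped tube, the arm is still and the paddle is still off (y of tube_green in the frame of reader_head between -0.009 and 0.009 m and x of tube_green in the frame of reader_head above 0 m and value of joint start_paddle below 0.3 rad and velocity of joint swing_arm between -0.1 and 0.1 rad/s), for 0.3 s.
2. the paddle is over at its stop, with the head facing the green-capped tube (y of tube_green in the frame of reader_head between -0.009 and 0.009 m and x of tube_green in the frame of reader_head above 0 m and value of joint start_paddle above 0.85 rad), for 0.2 s.
At the end, for the whole second after the job is handed in: The head's centre line passes through the green-capped tube (within 9 mm of its axis), the start paddle is over to the left (above 0.85 rad of 1.0), and all four tubes stand upright in their sockets (all of step 2 and angle between each of tube_red, tube_green, tube_blue, tube_white's own z axis and vertical below 0.2 rad); the robot touches nothing.
It fails at once if the paddle is pushed (beyond 0.3 rad) while the head does not face the green-capped tube (value of joint start_paddle above 0.3 rad and not (y of tube_green in the frame of reader_head between -0.009 and 0.009 m and x of tube_green in the frame of reader_head above 0 m)).
It fails at once if the arm is pinched (both its sides pressed by the fingers at once) ((contact force between the fingers and swing_arm_c0 above 2 N or contact force between the fingers and swing_arm_c1 above 2 N) and (contact force between the fingers and swing_arm_c2 above 2 N or contact force between the fingers and swing_arm_c3 above 2 N)).
It fails at once if the paddle is pinched (both its sides pressed by the fingers at once) (contact force between the fingers and start_paddle_c0 above 2 N and contact force between the fingers and start_paddle_c1 above 2 N).
It fails at once if a tube is lifted or knocked out of place (moved more than 15 mm) (distance of any of tube_red, tube_green, tube_blue, tube_white from where it was at the start of the episode above 0.015 m).
It fails at once if a vial is moved more than 20 mm or tipped (distance of any of vial1, vial2 from where it was at the start of the episode above 0.02 m or angle between any of vial1, vial2's own z axis and vertical above 0.3 rad).
It also fails if it takes over 56 s, if anything falls off the work surface, if the arm or the gripper's body presses on something with over 40 N, if the wrist force passes 120 N, or if a joint passes its speed limit or range.

## Robot

A 6-joint arm with a two-finger parallel gripper is mounted at the origin on a cart in front of the work surface, level with it; the furniture and walls round the work are solid. World frame = base frame: x ahead of the robot, y to its left, z up, the work surface at z = 0. Lengths are in m, angles in rad, forces in N, time in s.
With the tool pointing down it reaches from about 0.25 to 0.725 m from the base axis. Payload 4 kg.
Tool frame: the origin (TCP) lies between the finger pads; the fingertips stand 17 mm ahead of it and the grasp point (between the pads) lies 2 mm behind it; z points along the fingers, x is the direction in which the jaws open and shut, and the axes are right-handed (so a half turn about z gives the same grasp; the last joint's range is limited). The gripper opens to 85 mm and grips with 20 to 120 N. Pads are 22 mm wide; open, the fingers measure 114 mm over their backs; the gripper's body (76 mm by 85 mm) begins 54 mm behind the grasp point. The pads swing forward as they close: fully open they stand 13 mm farther back than shut.
Start: joints at [1.276, 0.241, 0.005, 1.335, 0, 1.571], TCP at [0.145, 0.478, 0.248] pointing down, gripper open.
Joint ranges: [-2.72, 2.72], [-1.05, 1.87], [-1.09, 1.28], [-1.99, 2.15], [-1.42, 1.44], [-3.14, 3.14]. Speed limits (rad/s): [2.79, 2.79, 3.14, 3.14, 3.14, 3.14].

## Interface

Orientations are given as a unit quaternion [x, y, z, w].
In Python, from workcell import telemetry, cams, workorder gives the robot as it stands. The module is installed in compiled form; this text tells all that it offers.
- The arm moves only by the tool apply_moves, never from a script. Its argument "moves" is a list that holds one entry, the list of rows, each a list of 4 numbers: the shift along the tool's x, y, z in mm, then the turn about the tool's z in degrees. A call has exactly 10 rows; each row shifts and turns the pose as measured when the row begins, along the tool's axes as they then stand; what a row does not reach is not made up. A row lasts 1/10 s, in which the tool goes at most 50 mm and 8.59 degrees, less where a joint would pass 70% of its speed; a pose out of reach is approached as far as the arm can. A call with a gripper value outside its range is refused whole. "hand" is the gripper's target within -1 to 1 (fully open at 1, half-way at 0, shut at -1), set as the call begins (left out, the last holds). The fingers move at their own pace and stop on an object; the grip force is fixed at half the most. Time passes only in rows, so rows that do not move let the fingers close, or fill a call up. It gives the time, the measured TCP pose, the force and the opening at its end, in the units of the state.
- telemetry.get_obs(): the state, without advancing time (a new reading comes with each control period).
- cams.camera(name): name is "scene" or "top"; returns a dict with "color" (480x640x3 uint8, red, green, blue), "fovy" (degrees; the focal length in pixels is half the picture's height over the tangent of half this angle, whatever the lens; pixels are square), "cx", "cy" (the principal point, pixels), "k1" (the pictures are not rectified: a ray, as slopes to the right and down, at radius r is drawn at 1 + k1 r^2 times it, then the intrinsics apply), "camera_from_world" (4x4, takes a point from world to camera coordinates). Camera axes: x right, y down, z forward; pixel columns grow to the right and rows downward; lengths in m; the calibration is good to about 2 mm. A picture is of the moment at which its call begins. There is no depth.
- workorder.job_done(): hands the job in, once; it reports no verdict.
The state is a dict: "clock": time; "joint_pos": joint angles; "joint_vel": joint speeds; "tau": joint torques, N m; "eef_pos": TCP position; "tool_rot": TCP orientation; "ft_force": force on the tool from outside, world axes, zero at the start; "ft_torque": the same for the moment, N m; "grip_width": finger opening in m.
Only numpy, scipy, OpenCV 4.12 (cv2) and the standard library are available. Lean on these libraries where they do the work, as an engineer would, in place of code of your own. Each camera call takes 0.05 s, during which the arm holds its last target. There are 200 camera calls.

## Working session

There is one attempt and no reset: what is moved stays moved. The work goes in short steps, Python scripts to look and compute and a tool call to move; the robot and the scene stay as the last step left them, time stands still between calls to the robot, and variables do not carry over. Pictures are saved under pics/ and viewed, about 8 in all and at most 12, crops included, and the job is handed in when it is done.

Besides the shell and the picture viewer there is one more tool, called after "Request:" as name(argument=value, ...) on one line, values as JSON. apply_moves: Moves the arm, as the interface text tells. Its arguments: {"type":"object","properties":{"moves":{"type":"array"},"hand":{"type":"number"}},"required":["moves"]}

```bash
mkdir -p pics; cat > h.py <<'E'
import numpy as np, cv2
from workcell import telemetry, cams, workorder
def par(c):
    f=240/np.tan(np.radians(c["fovy"])/2); K=np.array([[f,0,c["cx"]],[0,f,c["cy"]],[0,0,1.]])
    return K,np.array([c["k1"],0,0,0,0.]),np.array(c["camera_from_world"])
def toplane(c,uv,z):
    K,d,T=par(c); n=cv2.undistortPoints(np.array(uv,float).reshape(-1,1,2),K,d)[:,0]
    R,t=T[:3,:3],T[:3,3]; o=-R.T@t; r=np.c_[n,np.ones(len(n))]@R
    return o+r*((z-o[2])/r[:,2])[:,None]
def proj(c,P):
    K,d,T=par(c); return cv2.projectPoints(np.array(P,float).reshape(-1,1,3),cv2.Rodrigues(T[:3,:3])[0],T[:3,3],K,d)[0][:,0]
def snap(name,fn):
    c=cams.camera(name); cv2.imwrite("pics/"+fn,c["color"][:,:,::-1]); np.save("pics/"+fn+".npy",c,allow_pickle=True); return c
E
python3 - <<'E'
from h import *
for n in("top","scene"):
    c=snap(n,n+"0.png"); print(n,c["fovy"],c["cx"],c["cy"],c["k1"],np.round(c["camera_from_world"],3).tolist())
print(telemetry.get_obs())
E
```

```text
top 52.02636518435797 316.314669096752 240.02421648528937 -0.08548852529869405 [[-0.126, -0.992, -0.0, 0.165], [-0.97, 0.123, -0.209, 0.54], [0.208, -0.026, -0.978, 0.869], [0.0, 0.0, 0.0, 1.0]]
scene 44.888477836521105 315.02154037918467 244.2019331226947 -0.12646789031951747 [[0.864, -0.504, -0.005, -0.434], [-0.352, -0.597, -0.721, 0.322], [0.361, 0.624, -0.693, 0.934], [0.0, 0.0, 0.0, 1.0]]
{'clock': 0.1, 'joint_pos': array([1.27601173e+00, 2.41351010e-01, 3.89371926e-03, 1.33518683e+00,
       2.79487095e-05, 1.57077809e+00]), 'joint_vel': array([ 0.00069704, -0.00083499,  0.00169871,  0.0006525 ,  0.00131381,
        0.00167644]), 'tau': array([-4.12686495e-04, -3.73138046e+01,  2.53009593e+01,  1.08412182e-02,
       -7.39224242e-05,  8.60635083e-06]), 'eef_pos': array([0.14511042, 0.47794467, 0.24750853]), 'tool_rot': array([ 8.03279286e-01,  5.95601826e-01, -7.50481447e-04,  5.39036609e-04]), 'ft_force': array([-0.23618431,  0.6065915 , -0.31442265]), 'ft_torque': array([-0.0187275 ,  0.02068866,  0.03258195]), 'grip_width': 0.08528800481647274}
```

View pics/top0.png

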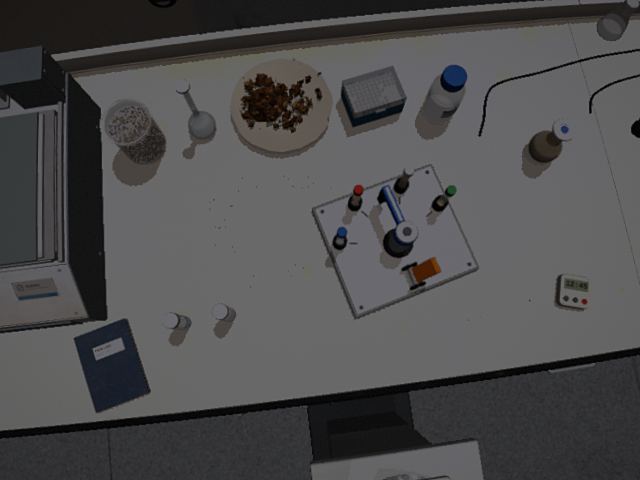

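View pics/scene0.png

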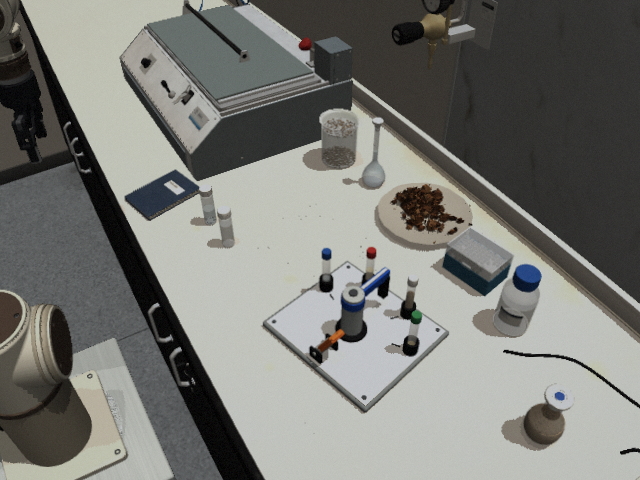

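The top view shows the caps, left to right: blue (342,232), red (358,190), white (406,174) and green (451,190). Column top is at (406,231), paddle at (425,270), vials at (224,312) and (176,321). So green is in the -1.2 rad socket. Next I measure these.

```bash
cat > m.py <<'E'
from h import *
def cen(img,lo,hi,box):
    x0,y0,x1,y1=box; hsv=cv2.cvtColor(img,cv2.COLOR_RGB2HSV)[y0:y1,x0:x1]
    m=cv2.inRange(hsv,lo,hi); n,l,s,c=cv2.connectedComponentsWithStats(m)
    i=1+np.argmax(s[1:,4]); return c[i]+[x0,y0],s[i]
COL=dict(red=((0,130,60),(8,255,255)),green=((50,100,30),(85,255,255)),blue=((100,130,50),(125,255,255)))
E
python3 - <<'E'
from m import *
ld=lambda f:np.load("pics/"+f+".npy",allow_pickle=True).item()
ct,cs=ld("top0.png"),ld("scene0.png")
bt=dict(red=(345,178,372,200),green=(440,180,462,205),blue=(330,222,352,242)); bs=dict(red=(360,240,382,262),green=(405,305,428,325),blue=(316,244,336,264))
for k in COL:
    a,sa=cen(ct["color"],*COL[k],bt[k]); b,sb=cen(cs["color"],*COL[k],bs[k])
    print(k,a.round(1),sa,b.round(1),sb,toplane(ct,[a],.112)[0].round(4),toplane(cs,[b],.110)[0].round(4))
g=cv2.cvtColor(ct["color"],cv2.COLOR_RGB2GRAY)
# plate
x0,y0,x1,y1=300,155,490,325
print("plate corners top",toplane(ct,[(313,212),(434,166),(477,268),(358,316)],.016).round(4).tolist())
print("col",toplane(ct,[(406,231)],.118).round(4),toplane(cs,[(352.5,292)],.118).round(4))
cv2.imwrite("pics/crop.png",np.hstack([cv2.resize(ct["color"][155:325,305:485,::-1],None,fx=2.2,fy=2.2,interpolation=2),cv2.resize(cs["color"][240:410,265:445,::-1],None,fx=2.2,fy=2.2,interpolation=2)]))
E
```

```text
red [358.2 189. ] [ 9  7  9  9 62] [371.5 251.1] [ 7  7  9 10 63] [0.6291 0.0099 0.112 ] [0.6326 0.0108 0.11  ]
green [451.1 189.7] [ 7  6  9  9 63] [415.5 316.6] [  6   5  11  14 112] [ 0.6069 -0.1582  0.112 ] [ 0.6077 -0.1583  0.11  ]
blue [341.5 231.4] [ 7  5 10 10 69] [326.6 252.3] [ 6  4  9 10 61] [0.5546 0.0507 0.112 ] [0.558 0.051 0.11 ]
plate corners top [[0.6226, 0.0939, 0.016], [0.6886, -0.1641, 0.016], [0.4698, -0.2113, 0.016], [0.4079, 0.0342, 0.016]]
col [[ 0.5397 -0.0621  0.118 ]] [[ 0.5419 -0.0628  0.118 ]]
```

View pics/crop.png

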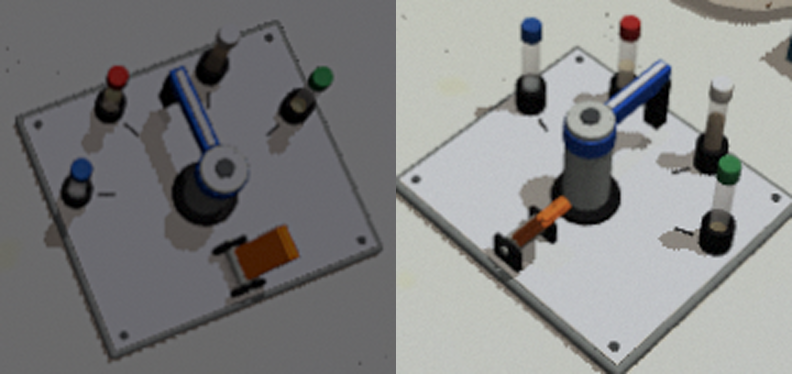

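```bash
cat >> m.py <<'E'
O=np.array([.541,-.0633]); YAW=.2396
R=np.array([[np.cos(YAW),-np.sin(YAW)],[np.sin(YAW),np.cos(YAW)]])
def rd(P): return (np.asarray(P)[...,:2]-O)@R*1000   # world->reader, mm
def armangle(c,rad=(35,92),z=.112):
    hsv=cv2.cvtColor(c["color"],cv2.COLOR_RGB2HSV); m=cv2.inRange(hsv,(105,130,50),(125,255,255))
    v,u=np.nonzero(m); p=rd(toplane(c,np.c_[u,v],z)); r=np.hypot(*p.T); p=p[(r>rad[0])&(r<rad[1])]
    return np.arctan2(p[:,1],p[:,0]).mean(),len(p)
def tool():
    o=telemetry.get_obs(); from scipy.spatial.transform import Rotation as Q
    X=Q.from_quat(o["tool_rot"]).as_matrix(); az=np.degrees(np.arctan2(X[1,0],X[0,0])-YAW)
    print("t",round(o["clock"],2),"reader xy",rd(o["eef_pos"]).round(1),"z",round(o["eef_pos"][2]*1e3,1),"tool x az in reader deg",round(az,1),"F",o["ft_force"].round(1),"w",round(o["grip_width"],4),"j",o["joint_pos"].round(2))
    return o,X
def goto(x,y,z,az=None):
    o,X=tool(); w=np.r_[O+R@np.array([x,y])/1000,z/1000]; d=X.T@(w-o["eef_pos"])*1000
    a=np.degrees(np.arctan2(X[1,0],X[0,0])-YAW); print("shift in tool axes",d.round(1),"turn",None if az is None else round((a-az+180)%360-180,1))
E
python3 - <<'E'
from m import *
ld=lambda f:np.load("pics/"+f+".npy",allow_pickle=True).item()
ct,cs=ld("top0.png"),ld("scene0.png")
for r in((35,92),(30,60),(55,95)): print(armangle(ct,r),armangle(cs,r))
print("vials",rd(toplane(ct,[(224,312),(176,321)],.098)))
print("tip px",proj(ct,[[*(O+R@np.array([-.072,-.034])),.095]]))
goto(57,80,230,90)
E
```

```text
(np.float64(0.06971028623715682), 100) (np.float64(-0.35965208412781374), 169)
(np.float64(0.09527419524055576), 51) (np.float64(-1.0505350901370922), 157)
(np.float64(0.06051149116314439), 65) (np.float64(-0.14034617654557666), 91)
vials [[-18.03573129 350.87048088]
 [ -3.05910829 435.30716483]]
tip px [[437.22403493 263.06148535]]
t 0.1 reader xy [-256.1  619.7] z 247.5 tool x az in reader deg 59.4 F [-0.2  0.6 -0.3] w 0.0853 j [1.28 0.24 0.   1.34 0.   1.57]
shift in tool axes [-305.   544.4   18.1] turn -30.6
```

Request:
apply_moves(moves=[[[-20, 36, 0, -2], [-20, 36, 0, -2], [-20, 36, 0, -2], [-20, 36, 0, -2], [-20, 36, 0, -2], [-20, 36, 0, -2], [-20, 36, 0, -2], [-20, 36, 0, -2], [-20, 36, 0, -2], [-20, 36, 0, -2]]], hand=-1)

```text
clock: 1.1
eef_pos: [0.4804, 0.2273, 0.2429]
tool_rot: [0.678, 0.735, -0.005, -0.0]
ft_force: [1.1, 0.5, 0.2]
grip_width: -0.0001
```

```bash
python3 -c "
from m import *
goto(55,48,200,93.5)"
```

```text
t 1.1 reader xy [ 10.1 296.7] z 242.9 tool x az in reader deg 80.9 F [1.1 0.5 0.2] w -0.0001 j [ 0.44  0.31  0.09  1.36 -0.    0.36]
shift in tool axes [-238.2   83.9   43.6] turn -12.6
```

Request:
apply_moves(moves=[[[-27, 9, 4, -1.5], [-27, 9, 4, -1.5], [-27, 9, 4, -1.5], [-27, 9, 4, -1.5], [-27, 7, 4, -1.5], [-27, 7, 4, -1.5], [-27, 6, 4, -1.5], [-20, 5, 4, -1.5], [-10, 3, 2, 0], [0, 0, 0, 0]]])

```text
clock: 2.1
eef_pos: [0.5868, 0.0097, 0.2005]
tool_rot: [0.597, 0.802, -0.008, -0.005]
ft_force: [0.0, -0.5, 0.1]
grip_width: -0.0002
```

```bash
python3 -c "
from m import *
goto(55,42,102,93.5)"
```

```text
t 2.1 reader xy [61.9 60.1] z 200.5 tool x az in reader deg 93.0 F [ 0.  -0.5  0.1] w -0.0002 j [ 0.02  0.45  0.18  1.32 -0.01 -0.27]
shift in tool axes [-17.5  -5.9  98.7] turn -0.5
```

Request:
apply_moves(moves=[[[-9, -3, 5, -0.5], [-9, -3, 8, 0], [0, 0, 14, 0], [0, 0, 14, 0], [0, 0, 14, 0], [0, 0, 14, 0], [0, 0, 13, 0], [0, 0, 10, 0], [0, 0, 5, 0], [0, 0, 0, 0]]])

```text
clock: 3.1
eef_pos: [0.58, -0.0081, 0.0978]
tool_rot: [0.591, 0.807, -0.009, -0.006]
ft_force: [0.2, 1.2, 0.7]
grip_width: 0.0001
```

```bash
python3 -c "
from m import *
goto(55,24,102,93.5)
c=snap('scene','s1.png'); t=snap('top','t1.png'); print(armangle(t))
cv2.imwrite('pics/c1.png',np.hstack([cv2.resize(t['color'][135:305,305:485,::-1],None,fx=2.2,fy=2.2,interpolation=2),cv2.resize(c['color'][220:390,285:465,::-1],None,fx=2.2,fy=2.2,interpolation=2)]))"
```

```text
t 3.1 reader xy [51.  44.4] z 97.8 tool x az in reader deg 93.9 F [0.2 1.2 0.7] w 0.0001 j [-0.01  0.51  0.    1.08 -0.01 -0.32]
shift in tool axes [-20.6   2.6  -4.3] turn 0.4
(np.float64(nan), 0)m.py:13: RuntimeWarning: Mean of empty slice.
  return np.arctan2(p[:,1],p[:,0]).mean(),len(p)
  ret = ret.dtype.type(ret / rcount)
```

View pics/c1.png

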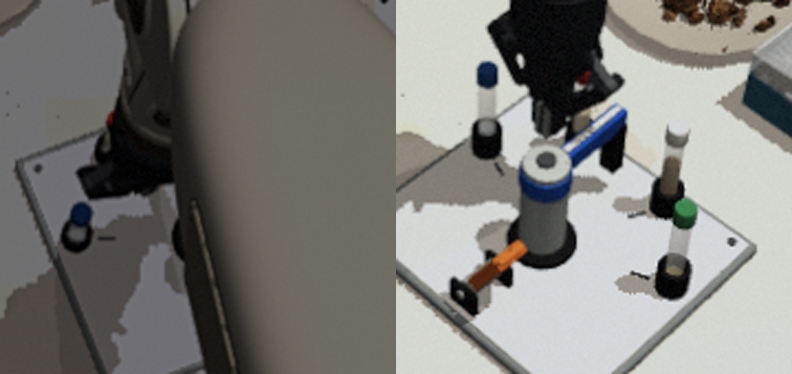

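Scene crop: the shut fingers stand just left of the blue arm with a gap, and all tubes are upright. The top view is blocked by the robot. I start pushing now, turning the tool along with the arm.

Request:
apply_moves(moves=[[[-5, 1, -1, 0], [-5, 1, -1, 0], [-5, 0, -1, 0], [-4, 0, 0, 0], [-3.6, 1.5, 0, 4], [-3.6, 1.5, 0, 4], [-3.6, 1.5, 0, 4], [-3.6, 1.5, 0, 4], [-3.6, 1.5, 0, 4], [0, 0, 0, 0]]])

```text
clock: 4.2
eef_pos: [0.6003, -0.0412, 0.1049]
tool_rot: [0.726, 0.688, -0.005, -0.007]
ft_force: [-1.3, 1.1, 1.0]
grip_width: 0.0002
```

```bash
python3 -c "
from m import *
goto(38.9,-40.7,100,21.25)
o,X=tool(); p=rd(o['eef_pos']); r=np.hypot(*p); print('r',r,'implied arm deg if touching', np.degrees(np.arctan2(p[1],p[0])-np.arcsin(21.5/r)))
c=snap('scene','s2.png')
cv2.imwrite('pics/c2.png',cv2.resize(c['color'][220:390,285:465,::-1],None,fx=3,fy=3,interpolation=2))"
```

```text
t 4.2 reader xy [62.9  7.4] z 104.9 tool x az in reader deg 73.2 F [-1.3  1.1  1. ] w 0.0002 j [-0.07  0.54  0.08  1.12  0.   -0.02]
shift in tool axes [-53.   -8.9   4.8] turn 51.9
t 4.2 reader xy [62.9  7.4] z 104.9 tool x az in reader deg 73.2 F [-1.3  1.1  1. ] w 0.0002 j [-0.07  0.54  0.08  1.12  0.   -0.02]
r 63.30880240415215 implied arm deg if touching -13.103032424560368
```

View pics/c2.png

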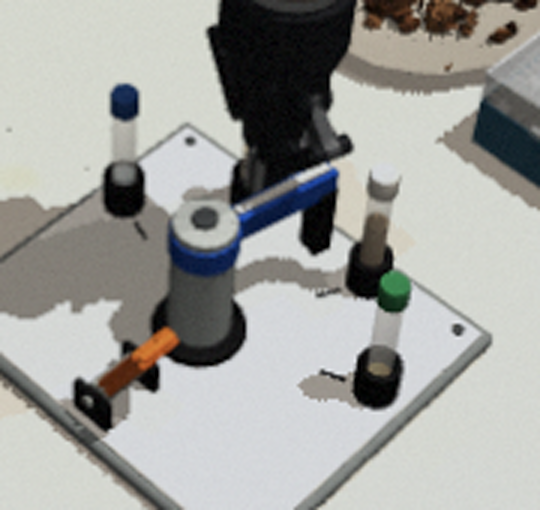

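Contact is good: the arm has turned to about -13° and now points between red and white. I carry on.

Request:
apply_moves(moves=[[[-4, 0.5, 1, 4], [-4, 0.5, 1, 4], [-4, 0.5, 1, 4], [-4, 0.5, 1, 4], [-4, 0.5, 0.5, 4], [-4, 1, 0.5, 4], [-4, 1, 0.5, 4], [-4, 1, 0.5, 4], [-3, 1, 0.5, 4], [0, 0, 0, 0]]])

```text
clock: 5.25
eef_pos: [0.6071, -0.07, 0.1049]
tool_rot: [0.903, 0.429, 0.009, -0.006]
ft_force: [-0.3, 0.5, -0.2]
grip_width: -0.0002
```

```bash
python3 -c "
from m import *
goto(38.9,-40.7,100,21.25)
o,X=tool(); p=rd(o['eef_pos']); r=np.hypot(*p); print('r',r,'implied arm deg if touching', np.degrees(np.arctan2(p[1],p[0])-np.arcsin(21.5/r)))
c=snap('scene','s3.png')
cv2.imwrite('pics/c3.png',cv2.resize(c['color'][220:390,285:465,::-1],None,fx=3,fy=3,interpolation=2))"
```

```text
t 5.25 reader xy [ 62.6 -22.2] z 104.9 tool x az in reader deg 37.1 F [-0.3  0.5 -0.2] w -0.0002 j [-0.12  0.54  0.07  1.09  0.02  0.56]
shift in tool axes [-30.2   0.5   4.2] turn 15.9
t 5.25 reader xy [ 62.6 -22.2] z 104.9 tool x az in reader deg 37.1 F [-0.3  0.5 -0.2] w -0.0002 j [-0.12  0.54  0.07  1.09  0.02  0.56]
r 66.4135673881542 implied arm deg if touching -38.41029238268056
```

View pics/c3.png

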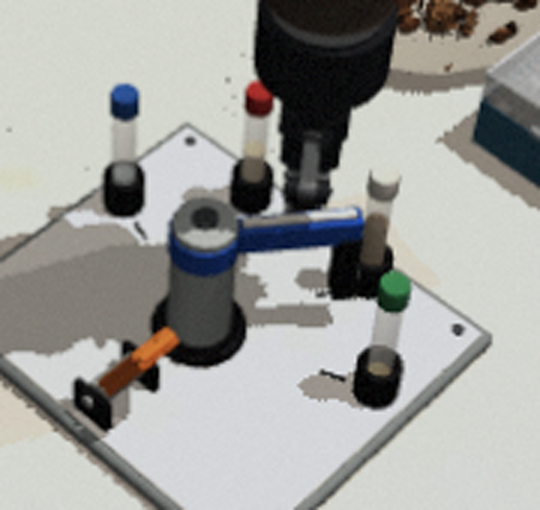

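The arm is now about -38°, near the white tube, and the tube is untouched. I continue more gently.

Request:
apply_moves(moves=[[[-3, 0, 1, 1.5], [-3, 0, 1, 1.5], [-3, 0, 1, 1.5], [-3, 0, 1, 1.5], [-3, 0, 1, 1.5], [-3, 0, 1, 1.5], [-3, 0, 1, 1.5], [-3, 0, 1, 1.5], [-2, 0, 0, 1], [0, 0, 0, 0]]])

```text
clock: 6.3
eef_pos: [0.5936, -0.0901, 0.0996]
tool_rot: [0.948, 0.318, 0.015, -0.004]
ft_force: [3.3, 0.5, 1.4]
grip_width: 0.0003
```

```bash
python3 -c "
from m import *
goto(38.9,-40.7,100,21.25)
o,X=tool(); p=rd(o['eef_pos']); r=np.hypot(*p); print('r',r,'implied arm deg if touching', np.degrees(np.arctan2(p[1],p[0])-np.arcsin(21.5/r)))
c=snap('scene','s4.png')
cv2.imwrite('pics/c4.png',cv2.resize(c['color'][220:390,285:465,::-1],None,fx=3,fy=3,interpolation=2))"
```

```text
t 6.3 reader xy [ 44.8 -38.5] z 99.6 tool x az in reader deg 23.3 F [3.3 0.5 1.4] w 0.0003 j [-0.16  0.52  0.02  1.04  0.02  0.76]
shift in tool axes [-6.2 -0.3 -0.6] turn 2.1
t 6.3 reader xy [ 44.8 -38.5] z 99.6 tool x az in reader deg 23.3 F [3.3 0.5 1.4] w 0.0003 j [-0.16  0.52  0.02  1.04  0.02  0.76]
r 59.04420882138227 implied arm deg if touching -62.046665859559546
```

View pics/c4.png

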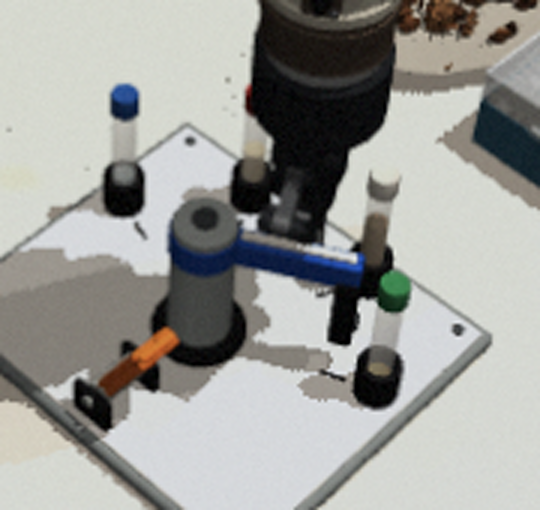

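```bash
cat >> m.py <<'E'
def rib(c,lo=30,hi=78,guess=None):
    # white rib: bright low-saturation pixels in the arm's region at rib height, angle from column axis
    hsv=cv2.cvtColor(c["color"],cv2.COLOR_RGB2HSV); m=cv2.inRange(hsv,(105,130,50),(125,255,255))
    b=cv2.dilate(m,np.ones((3,3))); v,u=np.nonzero((hsv[...,1]<90)&(hsv[...,2]>110)&(b>0))
    p=rd(toplane(c,np.c_[u,v],.115)); r=np.hypot(*p.T); a=np.arctan2(p[:,1],p[:,0]); k=(r>lo)&(r<hi)&(abs(a-guess)<.25)
    return a[k].mean().round(3),a[k].std().round(3),k.sum()
E
python3 -c "
from m import *
c=np.load('pics/s4.png.npy',allow_pickle=True).item()
for g in(-1.0,-1.1,-1.2): print(rib(c,guess=g))
q=[(285+x/3,220+y/3) for x,y in((358,259),(300,249.5),(245,239))]; p=rd(toplane(c,q,.115)); print(p,np.arctan2(p[:,1],p[:,0]),np.hypot(*p.T))
d=p[0]-p[2]; print('dir',np.arctan2(d[1],d[0]))
print('col',rd(toplane(c,[(285+205/3,220+216/3)],.118)))
for n,z in (('top0',.112),): pass
c0=np.load('pics/top0.png.npy',allow_pickle=True).item(); print('green',rd(toplane(c0,[(451.1,189.7)],.112)), rd(toplane(c,[cen(c['color'],*COL['green'],(405,305,428,325))[0]],.110)))
"
```

```text
(np.float64(-1.137), np.float64(0.012), np.int64(9))
(np.float64(-1.137), np.float64(0.012), np.int64(9))
(np.float64(-1.137), np.float64(0.012), np.int64(9))
[[ 42.64154423 -82.48223173]
 [ 24.34954383 -54.58156329]
 [  7.68827362 -27.18838172]] [-1.09365832 -1.15117955 -1.29521354] [92.85267818 59.7666072  28.2545156 ]
dir -1.007081471887226
col [[ 2.03585757 -0.73677697]]
green [[  41.47119536 -107.92914309]] [[  41.89033701 -108.20238417]]
```

Contact geometry and the rib agree on about -1.08 ± 0.05 rad, so roughly 6 mm more is needed.

Request:
apply_moves(moves=[[[-2, 0, 0, 0.5], [-2, 0, 0, 0.5], [-2, 0, 0, 0.5], [-2, 0, 0, 0.5], [0, 0, 0, 0], [0, 0, 0, 0], [0, 0, 0, 0], [0, 0, 0, 0], [0, 0, 0, 0], [0, 0, 0, 0]]])

```text
clock: 7.35
eef_pos: [0.5873, -0.0962, 0.0993]
tool_rot: [0.954, 0.299, 0.015, -0.003]
ft_force: [5.0, -0.2, 1.3]
grip_width: 0.0
```

```bash
python3 -c "
from m import *
goto(38.9,-40.7,100,21.25)
c=snap('scene','s5.png'); print(rib(c,guess=-1.2))
"
```

```text
t 7.35 reader xy [ 37.2 -42.9] z 99.3 tool x az in reader deg 21.1 F [ 5.  -0.2  1.3] w 0.0 j [-0.17  0.51 -0.    1.03  0.02  0.79]
shift in tool axes [ 2.4 -1.5 -0.7] turn -0.1
(np.float64(-1.291), np.float64(0.021), np.int64(10))
```

Request:
apply_moves(moves=[[[3, 0, 0, 0], [4, 0, 0, 0], [4, 0, -4, 0], [0, 0, -12, 0], [0, 0, -15, 0], [0, 0, -18, 0], [0, 0, -18, 0], [0, 0, -18, 0], [0, 0, -15, 0], [0, 0, -5, 0]]])

```text
clock: 8.4
eef_pos: [0.5866, -0.0897, 0.2075]
tool_rot: [0.954, 0.3, 0.005, -0.007]
ft_force: [0.5, 0.7, -0.1]
grip_width: -0.0
```

```bash
python3 -c "
from m import *
goto(-76,-140,200,90)
c=snap('scene','s6.png'); print(rib(c,guess=-1.2))
"
```

```text
t 8.4 reader xy [ 38.1 -36.4] z 207.5 tool x az in reader deg 21.1 F [ 0.5  0.7 -0.1] w -0.0 j [-0.16  0.44  0.19  1.31  0.02  0.8 ]
shift in tool axes [-143.8   55.5    4.9] turn -68.9
(np.float64(-1.312), np.float64(0.03), np.int64(26))
```

Request:
apply_moves(moves=[[[-24, 9, 0, 0], [-24, 9, 0, 0], [-24, 9, 0, 0], [-24, 9, 0, 0], [-24, 9, 0, 0], [-20, 8, 0, 0], [0, 0, 0, -8], [0, 0, 0, -8], [0, 0, 0, -8], [0, 0, 0, -8]]])

```text
clock: 9.45
eef_pos: [0.4939, -0.216, 0.1994]
tool_rot: [0.828, 0.56, 0.003, -0.01]
ft_force: [-0.4, -0.5, 0.0]
grip_width: -0.0001
```

```bash
python3 -c "
from m import *
goto(-76,-75,200,90)
t=snap('top','t7.png'); c=snap('scene','s7.png'); print(armangle(t),rib(c,guess=-1.2))
cv2.imwrite('pics/c7.png',np.hstack([cv2.resize(t['color'][145:315,315:495,::-1],None,fx=2.2,fy=2.2,interpolation=2),cv2.resize(c['color'][230:400,275:455,::-1],None,fx=2.2,fy=2.2,interpolation=2)]))
"
```

```text
t 9.45 reader xy [ -82.  -137.2] z 199.4 tool x az in reader deg 54.4 F [-0.4 -0.5  0. ] w -0.0001 j [-0.42  0.35  0.03  1.26  0.02 -0.04]
shift in tool axes [ 54.  -31.3   0.8] turn -35.6
(np.float64(-1.2480476069662123), 114) (np.float64(-1.352), np.float64(0.02), np.int64(8))
```

View pics/c7.png

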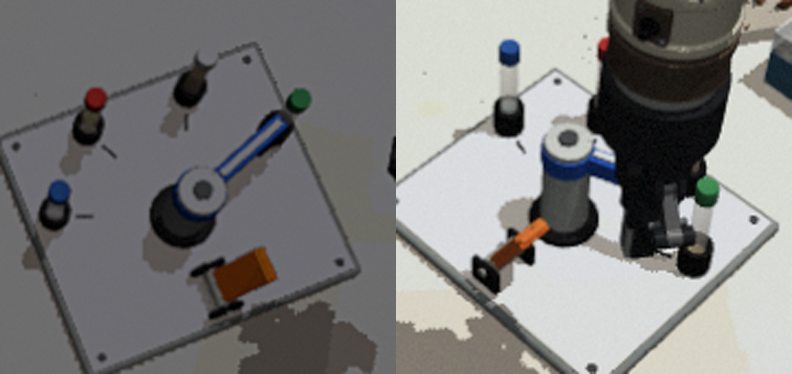

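```bash
python3 -c "
from m import *
c=np.load('pics/t7.png.npy',allow_pickle=True).item()
g=cen(c['color'],*COL['green'],(440,180,462,205))[0]; G=rd(toplane(c,[g],.112))[0]; print('green',G,np.arctan2(G[1],G[0]))
hsv=cv2.cvtColor(c['color'],cv2.COLOR_RGB2HSV)
box=np.zeros(hsv.shape[:2],bool); box[145:240,410:452]=1
# rib: low saturation bright between the blue edges
m=cv2.inRange(hsv,(105,130,40),(125,255,255)); d=cv2.morphologyEx(m,cv2.MORPH_CLOSE,np.ones((5,5)))
for nm,mm,z in(('rib',(d>0)&(m==0),.115),('all',d>0,.112)):
    v,u=np.nonzero(mm&box); p=rd(toplane(c,np.c_[u,v],z)); r=np.hypot(*p.T)
    for lo,hi in((35,90),(50,90),(60,90)):
        q=p[(r>lo)&(r<hi)]; a=np.arctan2(q[:,1],q[:,0]); l=cv2.fitLine(q.astype(np.float32),2,0,.01,.01).ravel()
        l=l*np.sign(l[0]); print(nm,lo,len(q),a.mean().round(3),np.median(a).round(3),'line dir',np.arctan2(l[1],l[0]).round(3))
gr=cv2.cvtColor(c['color'],cv2.COLOR_RGB2GRAY); mm=(hsv[...,1]<60)&(gr>110); mm[:, :390]=0; 
n,l,s,cc=cv2.connectedComponentsWithStats(mm[215:250,395:425].astype(np.uint8)); print(s,cc+[395,215])
"
```

```text
green [  41.49773995 -107.86732791] -1.2035392634841795
rib 35 118 -1.239 -1.238 line dir -1.221
rib 50 86 -1.237 -1.236 line dir -1.216
rib 60 63 -1.235 -1.235 line dir -1.217
all 35 228 -1.244 -1.242 line dir -1.209
all 50 169 -1.24 -1.238 line dir -1.196
all 60 127 -1.238 -1.238 line dir -1.18
[[  0   0  30  35 880]
 [  2   0   1   1   1]
 [ 16   0   7   5  11]
 [ 21   0   9   8  16]
 [  1   2   1   1   1]
 [  7   3   1   1   1]
 [  9   3   1   1   1]
 [ 14   3   1   1   1]
 [  0   4   4   6  10]
 [  5   4   1   2   2]
 [  2   8  18  18  73]
 [ 12   9   9   7  21]
 [ 16  17   3   5   7]
 [ 20  17   1   1   1]
 [ 20  19   1   1   1]
 [ 29  19   1   1   1]
 [ 28  21   1   1   1]
 [ 18  23   8  12  20]
 [ 29  26   1   1   1]] [[409.69090909 232.36363636]
 [397.         215.        ]
 [414.27272727 217.        ]
 [420.4375     218.9375    ]
 [396.         217.        ]
 [402.         218.        ]
 [404.         218.        ]
 [409.         218.        ]
 [396.2        221.5       ]
 [400.         219.5       ]
 [403.4109589  233.61643836]
 [411.61904762 226.47619048]
 [412.         234.        ]
 [415.         232.        ]
 [415.         234.        ]
 [424.         234.        ]
 [423.         236.        ]
 [415.75       243.25      ]
 [424.         241.        ]]
```

The top view gives arm bearing -1.22 to -1.24 rad against -1.204 for the green cap, i.e. 2–4 mm off the line (limit 9), tubes all upright. Now the paddle.

Request:
apply_moves(moves=[[[0, 0, 0, -7.5], [0, 0, 0, -7.5], [0, 0, 0, -7.5], [0, 0, 0, -7.5], [0, 0, 0, -7], [10, 1, 10, 0], [12, 1, 10, 0], [12, 1, 10, 0], [12, 1, 10, 0], [0, 0, 0, 0]]])

```text
clock: 10.55
eef_pos: [0.4826, -0.1667, 0.1556]
tool_rot: [0.614, 0.789, 0.005, -0.013]
ft_force: [-0.5, 0.1, -0.2]
grip_width: 0.0001
```

```bash
python3 -c "
from m import *
goto(-74,-75,88,90)"
```

```text
t 10.55 reader xy [-81.3 -86.6] z 155.6 tool x az in reader deg 90.5 F [-0.5  0.1 -0.2] w 0.0001 j [-0.34  0.34 -0.11  1.14  0.02 -0.59]
shift in tool axes [ 9.8  8.  67.8] turn 0.5
```

Request:
apply_moves(moves=[[[2, 4, 8, 0.5], [2, 4, 10, 0], [0, 1, 10, 0], [0, 0, 10, 0], [0, 0, 10, 0], [0, 0, 10, 0], [0, 0, 8, 0], [0, 0, 4, 0], [0, 0, 0, 0], [0, 0, 0, 0]]])

```text
clock: 11.55
eef_pos: [0.4905, -0.1605, 0.0793]
tool_rot: [0.62, 0.784, 0.004, -0.013]
ft_force: [0.2, -0.2, 0.5]
grip_width: -0.0001
```

```bash
python3 -c "
from m import *
goto(-74,0,88,90)
c=snap('scene','s8.png'); t=snap('top','t8.png')
cv2.imwrite('pics/c8.png',np.hstack([cv2.resize(t['color'][145:315,315:495,::-1],None,fx=2.2,fy=2.2,interpolation=2),cv2.resize(c['color'][230:400,275:455,::-1],None,fx=2.2,fy=2.2,interpolation=2)]))"
```

```text
t 11.55 reader xy [-72.1 -82.4] z 79.3 tool x az in reader deg 89.6 F [ 0.2 -0.2  0.5] w -0.0001 j [-0.33  0.42 -0.2   0.96  0.02 -0.56]
shift in tool axes [82.6 -2.5 -6.6] turn -0.4
```

View pics/c8.png

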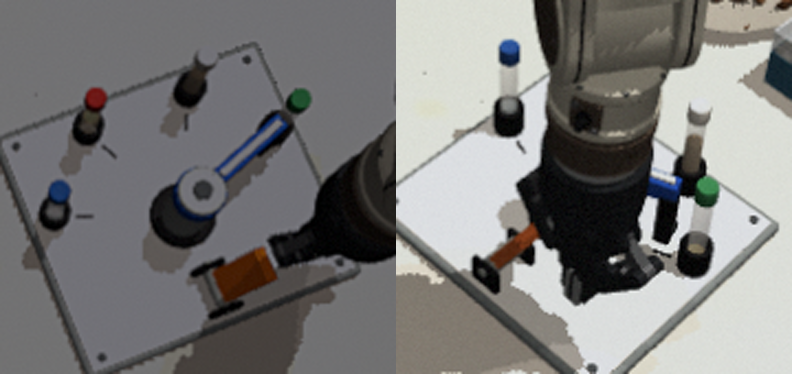

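The finger stands right of the paddle in the correct line (top crop, finger at (292,248), paddle edge at (272,265)). Push left.

Request:
apply_moves(moves=[[[5, 0, -2, 0], [6, 0, -1, 0], [6, 0, -1, 0], [6, 0, 0, 0], [6, 0, 0, 0], [6, 0, 0, 0], [6, 0, 0, 0], [6, 0, 0, 0], [6, 0, 0, 0], [6, 0, 0, 0]]])

```text
clock: 12.65
eef_pos: [0.4788, -0.1005, 0.0885]
tool_rot: [0.62, 0.784, 0.005, -0.008]
ft_force: [0.7, -1.5, 2.0]
grip_width: 0.0004
```

```bash
python3 -c "
from m import *
goto(-74,0,86,90)"
```

```text
t 12.65 reader xy [-69.3 -21.3] z 88.5 tool x az in reader deg 89.6 F [ 0.7 -1.5  2. ] w 0.0004 j [-0.22  0.36 -0.28  0.94  0.02 -0.45]
shift in tool axes [21.2 -4.9  2.9] turn -0.4
```

Request:
apply_moves(moves=[[[5, -1, 1, 0], [5, -1, 1, 0], [4, 0, 1, 0], [4, 0, 0, 0], [3, 0, 0, 0], [2, 0, 0, 0], [0, 0, 0, 0], [0, 0, 0, 0], [0, 0, 0, 0], [0, 0, 0, 0]]])

```text
clock: 13.65
eef_pos: [0.471, -0.0773, 0.0853]
tool_rot: [0.62, 0.784, 0.003, -0.007]
ft_force: [1.7, -1.9, 0.7]
grip_width: -0.0002
```

```bash
python3 -c "
from m import *
goto(-74,0,86,90)
c=snap('scene','s9.png'); t=snap('top','t9.png')
cv2.imwrite('pics/c9.png',np.hstack([cv2.resize(t['color'][145:315,315:495,::-1],None,fx=2.2,fy=2.2,interpolation=2),cv2.resize(c['color'][230:400,275:455,::-1],None,fx=2.2,fy=2.2,interpolation=2)]))"
```

```text
t 13.65 reader xy [-71.3   3. ] z 85.3 tool x az in reader deg 89.6 F [ 1.7 -1.9  0.7] w -0.0002 j [-0.17  0.34 -0.31  0.92  0.01 -0.4 ]
shift in tool axes [-3.  -2.7 -0.7] turn -0.4
```

View pics/c9.png

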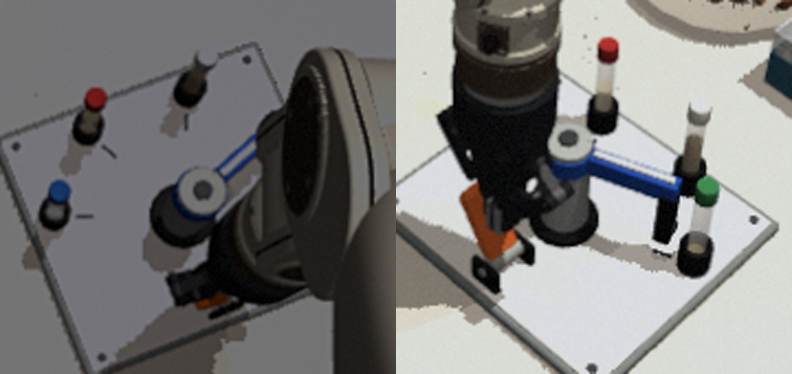

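The paddle is leaning left but the force (about 2 N) shows it isn't on its stop yet. I push on in small rows.

Request:
apply_moves(moves=[[[2, -0.5, 0, 0], [2, -0.5, 0, 0], [2, 0, 0, 0], [2, 0, 0, 0], [0, 0, 0, 0], [0, 0, 0, 0], [0, 0, 0, 0], [0, 0, 0, 0], [0, 0, 0, 0], [0, 0, 0, 0]]])

```text
clock: 14.75
eef_pos: [0.4708, -0.0769, 0.0859]
tool_rot: [0.622, 0.783, -0.002, 0.001]
ft_force: [1.1, -2.8, -0.1]
grip_width: -0.0001
```

```bash
python3 -c "
from m import *
goto(-74,0,86,90)"
```

```text
t 14.75 reader xy [-71.4   3.4] z 85.9 tool x az in reader deg 89.3 F [ 1.1 -2.8 -0.1] w -0.0001 j [-0.16  0.34 -0.32  0.91 -0.   -0.39]
shift in tool axes [-3.4 -2.5 -0.1] turn -0.7
```

The finger stopped at y = 3.4 mm although 8 mm was commanded, which fits the paddle being on its stop. I back off and check in the top view.

Request:
apply_moves(moves=[[[-4, 0, 0, 0], [-6, 0, 0, 0], [-8, 0, -4, 0], [-8, 0, -10, 0], [-10, 0, -14, 0], [-10, 0, -16, 0], [-12, 0, -16, 0], [-20, 0, -16, 0], [-25, 0, -10, 0], [-25, 0, -5, 0]]])

```text
clock: 15.75
eef_pos: [0.4986, -0.205, 0.183]
tool_rot: [0.621, 0.784, -0.001, -0.004]
ft_force: [0.7, -0.0, 0.3]
grip_width: 0.0001
```

```bash
python3 -c "
from m import *
goto(-74,0,86,90)
c=snap('scene','s10.png'); t=snap('top','t10.png'); print(armangle(t))
# orange extents: expected tip at off/started
hsv=cv2.cvtColor(t['color'],cv2.COLOR_RGB2HSV); v,u=np.nonzero(cv2.inRange(hsv,(5,150,60),(18,255,255)));k=(u>380)&(u<460)&(v>240)&(v<300); print('orange px',u[k].min(),u[k].max(),v[k].min(),v[k].max())
for a in(.85,.92,1.0):
    th=a-.5; P=[]
    for x in(-87,-57):
        for s in(-6,6): P.append([*(O+R@np.array([x,70*np.sin(th)+s*np.cos(th)])/1e3),.034+(70*np.cos(th)-s*np.sin(th))/1e3])
    print(a,proj(t,P).round(1).tolist())
cv2.imwrite('pics/c10.png',np.hstack([cv2.resize(t['color'][145:315,315:495,::-1],None,fx=2.2,fy=2.2,interpolation=2),cv2.resize(c['color'][230:400,275:455,::-1],None,fx=2.2,fy=2.2,interpolation=2)]))"
```

```text
t 15.75 reader xy [ -74.9 -127.6] z 183.0 tool x az in reader deg 89.6 F [ 0.7 -0.   0.3] w 0.0001 j [-0.39  0.36 -0.    1.21  0.   -0.62]
shift in tool axes [127.2   0.4  97.6] turn -0.4
(np.float64(-1.2482540213361133), 112)
orange px 400 417 268 285
0.85 [[414.6, 280.8], [408.3, 283.4], [408.0, 265.1], [401.8, 267.7]]
0.92 [[412.0, 281.8], [405.9, 284.4], [405.4, 266.2], [399.3, 268.8]]
1.0 [[409.1, 283.0], [403.1, 285.6], [402.5, 267.4], [396.6, 270.0]]
```

View pics/c10.png

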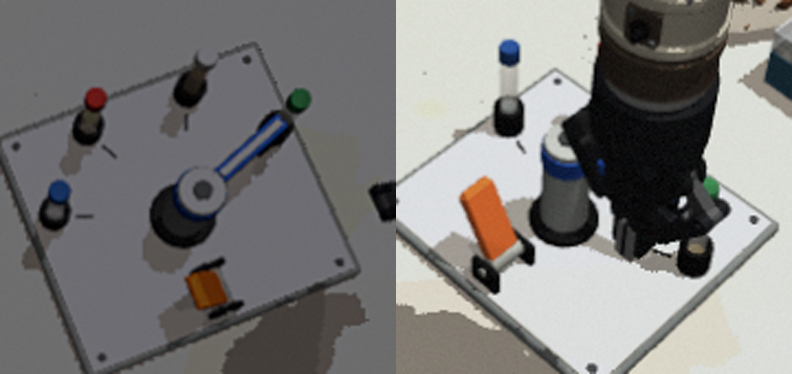

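```bash
python3 -c "
from m import *
def corners(c,a):
    th=a-.5; P=[]
    for h in(8,70):
      for x in(-87,-57):
        for s in(-6,6): P.append([*(O+R@np.array([x,h*np.sin(th)+s*np.cos(th)])/1e3),.034+(h*np.cos(th)-s*np.sin(th))/1e3])
    return proj(c,P)
for f,aa,b in(('top0',(0,.08),(380,460,240,300)),('top0',(),0),('t10',(.85,.92,1.0),(380,460,240,300)),('scene0',(0,.08),(290,360,310,370)),('s10',(.85,.92,1.0),(290,360,300,370))):
    if not b: continue
    c=np.load(f'pics/{f}.png.npy',allow_pickle=True).item(); hsv=cv2.cvtColor(c['color'],cv2.COLOR_RGB2HSV)
    for sl in(100,150):
        m=cv2.inRange(hsv,(3,sl,40),(22,255,255)); v,u=np.nonzero(m);k=(u>b[0])&(u<b[1])&(v>b[2])&(v<b[3]); u,v=u[k],v[k]; print(f,sl,'u',u.min(),u.max(),'v',v.min(),v.max(),'cen',u.mean().round(1),v.mean().round(1))
    for a in aa:
        q=corners(c,a); h=cv2.convexHull(q.astype(np.float32)); M=cv2.moments(h); print('  exp',a,'u',q[:,0].min().round(1),q[:,0].max().round(1),'v',q[:,1].min().round(1),q[:,1].max().round(1),'cen',round(M['m10']/M['m00'],1),round(M['m01']/M['m00'],1))
"
```

```text
top0 100 u 412 440 v 257 281 cen 425.7 269.3
top0 150 u 412 440 v 258 281 cen 425.6 269.5
  exp 0 u 410.6 442.7 v 254.7 281.5 cen 426.6 268.1
  exp 0.08 u 410.2 440.6 v 255.3 281.7 cen 425.4 268.6
t10 100 u 399 418 v 267 285 cen 408.4 276.1
t10 150 u 400 417 v 268 285 cen 408.3 276.1
  exp 0.85 u 401.8 418.9 v 265.1 283.4 cen 410.3 274.3
  exp 0.92 u 399.3 418.6 v 266.1 284.4 cen 408.9 274.9
  exp 1.0 u 396.6 418.2 v 266.3 285.6 cen 407.4 275.6
scene0 100 u 318 344 v 328 351 cen 331.4 339.6
scene0 150 u 318 344 v 329 351 cen 331.5 339.6
  exp 0 u 315.8 345.1 v 326.8 351.3 cen 330.5 339.1
  exp 0.08 u 315.5 343.1 v 324.3 350.9 cen 329.2 337.5
s10 100 u 304 330 v 310 347 cen 316.6 328.9
s10 150 u 304 329 v 311 347 cen 316.6 329.0
  exp 0.85 u 304.3 329.6 v 308.1 347.4 cen 317.1 327.6
  exp 0.92 u 302.5 329.4 v 307.6 347.1 cen 316.1 327.2
  exp 1.0 u 300.7 329.0 v 307.1 346.8 cen 315.0 326.8
```

The images put the paddle at about 0.95 rad, but the margin to 0.85 is thin. I'll press once more and read the force while still pushing.

Request:
apply_moves(moves=[[[15, 0, 5, 0], [18, 0, 8, 0], [18, 0, 13, 0], [15, 0, 13, 0], [10, 0, 13, 0], [5, 0, 13, 0], [3, 0, 13, 0], [3, 0, 8, 0], [3, 0, 2, 0], [0, 0, 0, 0]]])

```text
clock: 16.85
eef_pos: [0.4683, -0.1036, 0.0903]
tool_rot: [0.619, 0.785, -0.0, -0.009]
ft_force: [0.1, -0.2, 0.2]
grip_width: 0.0002
```

```bash
python3 -c "
from m import *
goto(-72,0,86,90)"
```

```text
t 16.85 reader xy [-80.2 -21.9] z 90.3 tool x az in reader deg 89.7 F [ 0.1 -0.2  0.2] w 0.0002 j [-0.22  0.34 -0.29  0.95  0.01 -0.46]
shift in tool axes [21.9  8.1  4.5] turn -0.3
```

Request:
apply_moves(moves=[[[3, 2, 1, 0], [4, 2, 1, 0], [4, 2, 1, 0], [4, 1, 1, 0], [4, 0, 0, 0], [4, 0, 0, 0], [4, 0, 0, 0], [4, 0, 0, 0], [4, 0, 0, 0], [4, 0, 0, 0]]])

```text
clock: 17.85
eef_pos: [0.4713, -0.074, 0.0898]
tool_rot: [0.622, 0.783, -0.009, 0.005]
ft_force: [1.1, -10.9, -1.2]
grip_width: 0.0004
```

```bash
python3 -c "
from m import *
tool()"
```

```text
t 17.85 reader xy [-70.2   6.1] z 89.8 tool x az in reader deg 89.3 F [  1.1 -10.9  -1.2] w 0.0004 j [-0.14  0.33 -0.32  0.92 -0.02 -0.37]
```

The force rose to 11 N (the paddle itself needs 1–2 N), so it is hard on its stop. I back off and do the last check.

Request:
apply_moves(moves=[[[-4, 0, 0, 0], [-6, 0, 0, 0], [-8, 0, -4, 0], [-8, 0, -10, 0], [-10, 0, -14, 0], [-10, 0, -16, 0], [-12, 0, -16, 0], [-20, 0, -16, 0], [-25, 0, -10, 0], [-20, 0, -5, 0]]])

```text
clock: 18.85
eef_pos: [0.4997, -0.1966, 0.191]
tool_rot: [0.621, 0.784, -0.008, 0.005]
ft_force: [1.4, -0.1, -0.5]
grip_width: 0.0
```

Request:
apply_moves(moves=[[[-10, 0, -10, 0], [-10, 0, -10, 0], [-5, 0, -5, 0], [0, 0, 0, 0], [0, 0, 0, 0], [0, 0, 0, 0], [0, 0, 0, 0], [0, 0, 0, 0], [0, 0, 0, 0], [0, 0, 0, 0]]])

```text
clock: 19.85
eef_pos: [0.5053, -0.2239, 0.22]
tool_rot: [0.622, 0.783, -0.007, 0.005]
ft_force: [0.5, 0.8, 0.2]
grip_width: -0.0
```

```bash
python3 -c "
from m import *
tool(); t=snap('top','t11.png'); t0=np.load('pics/top0.png.npy',allow_pickle=True).item(); print('arm',armangle(t))
bt=dict(red=(345,178,372,200),green=(440,180,462,205),blue=(330,222,352,242))
for k in COL: print(k,cen(t0['color'],*COL[k],bt[k])[0].round(1),cen(t['color'],*COL[k],bt[k])[0].round(1))
hsv=cv2.cvtColor(t['color'],cv2.COLOR_RGB2HSV); v,u=np.nonzero(cv2.inRange(hsv,(3,100,40),(22,255,255)));k=(u>380)&(u<460)&(v>240)&(v<300); print('orange',u[k].min(),u[k].max(),u[k].mean(),v[k].mean())
d=cv2.absdiff(t['color'],t0['color']).max(2); print('vial/white diff',d[295:335,160:240].max(),d[165:200,398:415].max())
if 1: workorder.job_done()
"
```

```text
t 19.85 reader xy [ -72.8 -147.5] z 220.0 tool x az in reader deg 89.3 F [0.5 0.8 0.2] w -0.0 j [-0.41  0.35  0.09  1.3  -0.02 -0.64]
arm (np.float64(-1.2482540213361133), 112)
red [358.2 189. ] [358.2 188.9]
green [451.1 189.7] [451.1 189.6]
blue [341.5 231.4] [341.5 231.5]
orange 399 418 408.4186991869919 276.1626016260163
vial/white diff 6 6
the job is handed in; nothing more can be done
```

The job is handed in, at about 20 s on the robot's clock against the 56 s limit. I pushed the blue arm with the shut fingertips from between the middle sockets round to the green-capped tube, in the rightmost socket. Then I pushed the orange paddle over from right to left and pressed it a second time to be sure.

- **Reading head:** the top view puts the arm at -1.22 to -1.25 rad, with the green cap at -1.204 rad. That is about 2–5 mm off the tube's axis, against a limit of 9 mm. It was unchanged after both paddle pushes.
- **Checks that disagreed:** the scene-camera rib reading gave -1.29 to -1.35 rad, at or past the limit. I set it aside because it rested on few pixels, and because contact geometry agreed with the top view at about -1.25 rad.
- **Paddle:** it is hard against its stop. The second push met 11 N and the paddle did not move in the picture. The images alone put it at about 0.95 rad, nominally short of the stop's 1.0, but above the 0.85 needed.
- **Tubes and vials:** the red, green and blue caps are within 0.1 pixel of their starting places. The white-capped tube and the two vials show no visible change.
- **Robot:** it stands clear of everything, with its force reading back near zero.

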